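# Park the spray arm and lock the filter

## Task

Push the grey spray arm round on its spindle with a fingertip until its blue end points straight at the blue peg on the steel base. Then push the orange filter lever round anticlockwise, seen from above, until it meets its stop. Only push gently: do not grip or lift the spray arm, and leave the other things where they are.

Things in the scene. Friction and masses are not known exactly. Their poses are not given: they have to be found in the camera images.
- sump: round stainless base of a dishwasher, 370 mm diameter, 20 mm thick, fixed to the worktop, at a different place and yaw each time. Origin: centre of its underside, on the spindle axis; z up. Its +x axis points from the spindle to the blue peg (14 mm diameter, top 50 mm above the worktop, 166 mm from the axis).
- spindle (a point): point on the vertical spindle axis at the top of the spray arm's hub, 86 mm above the worktop
- spray: grey spray arm, a straight level bar 280 x 28 mm, 58 to 78 mm above the worktop, with a 56 mm hub in its middle. Origin: on the spindle axis, at its underside; +x runs to the blue end. It turns both ways, more than a full turn, with about 0.06 N m (0.7 N at 90 mm), and stays where left. It is not fastened down and can lift off its seat.
- blue_end (a point): point in the blue end of the spray arm, on the bar's centre line at mid-thickness, 135 mm from the spindle axis (the last 30 mm of the bar is blue)
- grey_end (a point): the matching point in the other, grey end of the spray arm, 135 mm from the spindle axis
- park (a point): where the point blue_end has to come: 135 mm from the spindle axis towards the blue peg, 68 mm above the worktop
- filter_lever (a joint): angle of the orange filter lever, rad: 0 when it points along the base's -y axis, growing anticlockwise seen from above to 1.4 at the stop, where it points nearly along the base's +x axis. It needs about 0.03 N m to turn and stays where left. It starts between 0 and 0.4.
- filter_pivot (a point): point on the lever's vertical turning axis, 48 mm above the worktop, over the middle of the fitted filter (88 mm disc, top 30 mm above the worktop), at x 0, y -100 mm of the base
- lever_tip (a point): point on the top of the orange lever near its free end, 52 mm from its turning axis. The lever is a bar 12 mm wide reaching 56 mm from the axis, lying 30 to 48 mm above the worktop, under the path of the spray arm (10 mm gap). Its stop is a small black block on the filter's rim, as high as the lever.
- salt_cap: loose white plastic cap, 42 mm diameter, 25 mm high over its grip rib, lying on the steel base under the path of the spray arm (its top 45 mm above the worktop). Origin: centre of its underside. Bystander.
- bowl_large: clear glass bowl, 190 mm across, 75 mm high, origin: centre of its underside. Bystander.
- bowl_small: green glass bowl nested in the clear one, 140 mm across, 58 mm high, origin: centre of its underside. Bystander.
- brush: bamboo scrubbing brush, 235 mm long, 24 mm high, lying bristles down, origin between handle and head, on the worktop. Bystander.
- filter_disc: spare stainless filter disc, 110 mm diameter, 5 mm thick with a 12 mm high boss, lying on the worktop, origin: centre of its underside. Bystander.
- rinse_bottle: blue plastic bottle, 64 mm diameter, 190 mm tall, origin: centre of its underside. Bystander.
- mug: blue ceramic mug, 82 mm diameter, 95 mm high, origin: centre of its underside. Bystander.
- crock: heavy white ceramic crock, 148 mm diameter, 126 mm high without its hinged lid, fixed, origin: centre of its underside. Bystander.
- crock_lid (a joint): opening angle of the crock's hinged white lid, rad, 0 shut. Bystander.

How it is judged:
By the outcome, as a careful person would: the job done as asked, in the order asked, and still so for the second after the job is handed in, with the robot touching nothing.
It also fails if it takes over 64 s, if anything falls off the work surface, if the arm or the gripper's body presses on something with over 40 N, if the wrist force passes 120 N, or if a joint passes its speed limit or range.

## Robot

A 6-joint arm with a two-finger parallel gripper is mounted at the origin on the work surface. World frame = base frame: x ahead of the robot, y to its left, z up, the work surface at z = 0. Lengths are in mm, angles in rad, forces in N, time in s.
With the tool pointing down it reaches from about 325 to 925 mm from the base axis. Payload 3.1 kg.
Tool frame: the origin (TCP) lies between the finger pads; the fingertips stand r.tip_extent ahead of it and the grasp point (between the pads) lies 8 mm behind it (r.tip_extent is the distance from the TCP to the fingertips, in mm); z points along the fingers, y is the line along which they close (so a half turn about z gives the same grasp; the last joint's range is limited). The gripper opens to 85 mm and grips with 20 to 120 N. Pads are 22 mm wide; open, the fingers measure 114 mm over their backs; the gripper's body (76 mm by 85 mm) begins 54 mm behind the grasp point. The pads swing forward as they close: fully open they stand 13 mm farther back than shut.
Start: joints at [1.083, 0.217, 1.613, -0, 1.311, -0.112], TCP at [229.368, 581.403, 242.3] pointing down, gripper open.
Joint ranges: [-2.75, 2.75], [-0.78, 2.1], [0.31, 2.55], [-1.13, 4.27], [0.13, 2.63], [-2.58, 2.58]. Speed limits (rad/s): [2.79, 2.79, 3.14, 3.14, 3.14, 3.14].

## Interface

Orientations are given as a 3x3 rotation matrix whose columns are the frame's x, y, z axes.
In Python, from workcell import monitor, viewer, job_done, r gives the robot as it stands. The module is installed in compiled form; this text tells all that it offers.
- The arm moves only by the shell command python3 -m inch 'ROWS'. ROWS is JSON, a list of rows, each an object with "rotation": the turn, a rotation vector about the tool's x, y, z scaled (see below), a list of three; "linear": the shift along the tool's x, y, z scaled (see below), a list of three; "claw": the gripper command: -1 is shut, 1 is fully open, values between are in proportion. A call has 1 to 5 rows; each row is the pose to reach, as a shift and turn from the pose commanded when the call began, along the tool's axes at that moment; what a row does not reach only later rows make up. The controller multiplies each number of a shift by 25 cm and each number of a turn by 120 degrees. A row lasts 1/12 s, in which the tool goes at most 41.7 mm and 7.16 degrees, less where a joint would pass 70% of its speed; a pose out of reach is approached as far as the arm can. A call with a number of a shift or a turn outside -1 to 1 is refused whole. A call with a gripper value outside its range is refused whole. The fingers move at their own pace and stop on an object; the grip force is fixed at half the most. Time passes only in rows, so rows that repeat a pose let the fingers close. It gives the time, the measured TCP pose, the force, the opening and the grip force at its end, in the units of the state.
- monitor.observe(): the state, without advancing time (a new reading comes with each control period).
- viewer.snapshot(name): name is "scene" or "top"; returns the picture (384x512x3 uint8, blue, green, red); there is no depth.
- viewer.camera_model(name): a dict with "mtx" (3x3 intrinsics, pixels), "camera_from_world" (4x4, takes a point from world to camera coordinates). Camera axes: x right, y up, looking along -z (the intrinsics and any distortion apply to the point x, -y, -z); pixel columns grow to the right and rows downward; lengths in mm; the calibration is good to about 2 mm. A picture is of the moment at which its call begins. camera_model takes no time and is no camera call.
- job_done(): hands the job in; it is judged then, once.
The state is a dict: "clock": time; "qpos": joint angles; "joint_velocities": joint speeds; "joint_torque": joint torques, N m; "ee_pos": TCP position; "eef_rot": TCP orientation; "contact_force": force on the tool from outside, world axes, zero at the start; "torque": the same for the moment, N m; "grip_width": finger opening in mm; "grip_force": force on a finger pad.
Only numpy, scipy, OpenCV 4.12 (cv2) and the standard library are available. Lean on these libraries where they do the work, as an engineer would, in place of code of your own. Each camera call takes 0.05 s, during which the arm holds its last target. There are 200 camera calls.

## Working session

There is one attempt and no reset: what is moved stays moved. The work goes in short steps, Python scripts to look and compute and a shell command to move; the robot and the scene stay as the last step left them, time stands still between calls to the robot, and variables do not carry over. Pictures are saved under pics/ and viewed, at most 10 in all, crops included, and the job is handed in when it is done.

```bash
mkdir -p pics
python3 - <<'E'
from workcell import monitor, viewer, r
import cv2,numpy as np
for n in("top","scene"):
    cv2.imwrite(f"pics/{n}0.png",cv2.resize(viewer.snapshot(n),(800,600),interpolation=cv2.INTER_CUBIC))
    m=viewer.camera_model(n);print(n,{k:np.round(v,3).tolist() if not isinstance(v,str) else v for k,v in m.items()})
print(r.tip_extent);print(monitor.observe())
E
```

```text
top {'mtx': [[418.769, 0.0, 254.553], [0.0, 418.769, 190.621], [0.0, 0.0, 1.0]], 'camera_from_world': [[0.027, -1.0, 0.016, -39.435], [0.995, 0.028, 0.093, -483.193], [-0.093, 0.014, 0.996, -1438.553], [0.0, 0.0, 0.0, 1.0]]}
scene {'mtx': [[351.584, 0.0, 252.33], [0.0, 351.584, 192.553], [0.0, 0.0, 1.0]], 'camera_from_world': [[-0.301, 0.953, -0.003, 174.848], [-0.822, -0.258, 0.507, 344.448], [0.483, 0.156, 0.862, -1447.601], [0.0, 0.0, 0.0, 1.0]]}
11.0
{'clock': 0.1, 'qpos': array([ 1.08281685e+00,  2.17665236e-01,  1.61480130e+00, -4.75388828e-06,
        1.31131030e+00, -1.12219715e-01]), 'joint_velocities': array([-0.00054368,  0.00038079, -0.00216537,  0.00260948,  0.00058326,
        0.0012407 ]), 'joint_torque': array([-1.03252845e-03, -3.98076046e+01, -3.04970026e+01, -2.36404621e-04,
        4.20219250e-03,  3.39623318e-05]), 'ee_pos': array([229.01305041, 580.75355203, 241.09276727]), 'eef_rot': array([[-9.30229399e-01,  3.66977145e-01, -1.01997664e-03],
       [ 3.66978484e-01,  9.30227425e-01, -1.93139992e-03],
       [ 2.40030613e-04, -2.17095447e-03, -9.99997615e-01]]), 'contact_force': array([-0.42884962,  0.13336103,  0.06795281]), 'torque': array([ 0.00674813, -0.0210976 , -0.03769104]), 'grip_force': 0.0, 'grip_width': 85.15428361229813}
```

View pics/top0.png

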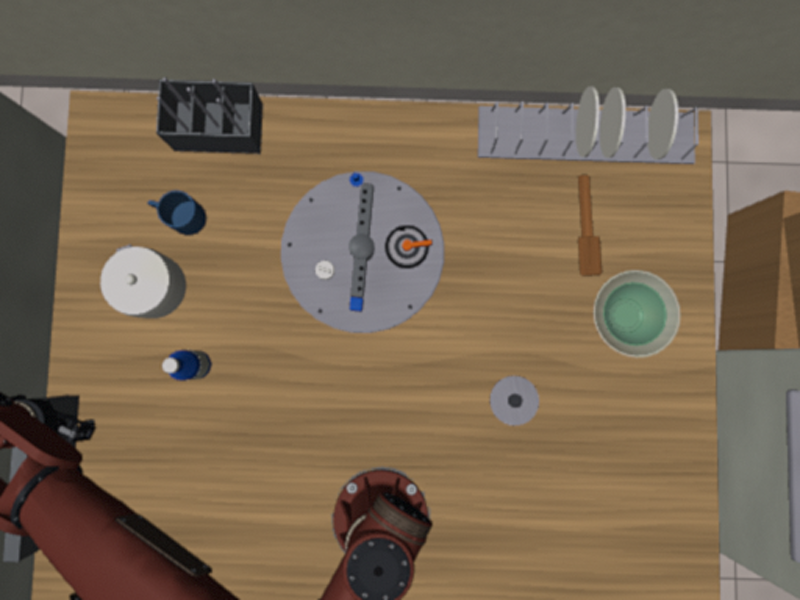

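View pics/scene0.png

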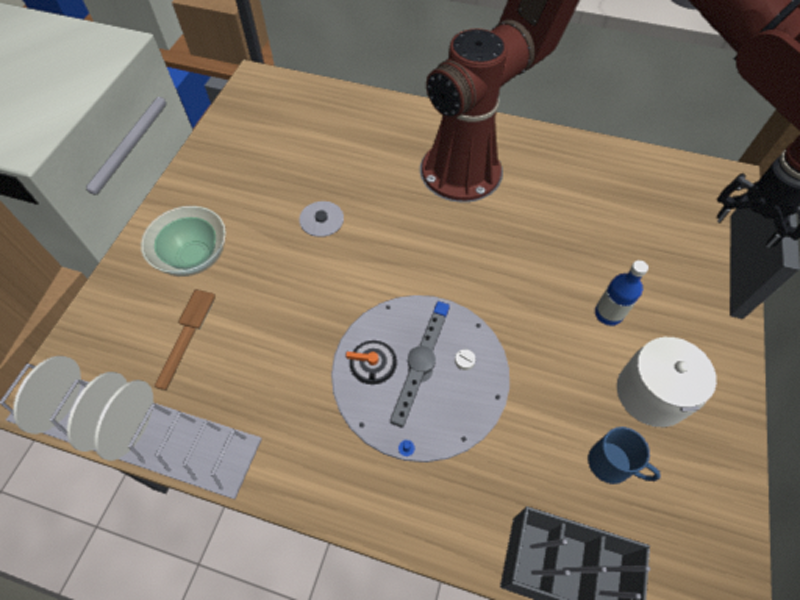

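The top view shows the base centred near (362,250), the blue end at (356,303), the peg at (357,180), the lever pivot at (406,245) with its tip to the right, and the salt cap at (324,269). Next I'll look at enlarged crops.

```bash
cat > h.py <<'E'
from workcell import monitor, viewer, r
import cv2,numpy as np
# crop boxes (native px) -> saved x6
B={"top":(170,100,125,120),"scene":(205,180,130,120)}
def crop(n,name,box=None,s=5):
    x,y,w,h=box or B[n]
    im=viewer.snapshot(n)[y:y+h,x:x+w]
    cv2.imwrite(f"pics/{name}.png",cv2.resize(im,None,fx=s,fy=s,interpolation=cv2.INTER_CUBIC))
def world(n,u,v,z):
    m=viewer.camera_model(n);T=np.array(m["camera_from_world"]);K=np.array(m["mtx"])
    d=np.linalg.inv(K)@[u,v,1];d=np.array([d[0],-d[1],-d[2]])
    R=T[:3,:3];c=-R.T@T[:3,3];d=R.T@d
    return c+d*(z-c[2])/d[2]
def cw(n,u,v,z,s=5): # crop pixel -> world
    x,y,_,_=B[n];return world(n,x+(u+.5)/s-.5,y+(v+.5)/s-.5,z)
E
python3 - <<'E'
from h import *
crop("top","t1");crop("scene","s1")
print(viewer.camera_model("top").keys())
E
```

```text
dict_keys(['mtx', 'camera_from_world'])
```

View pics/t1.png

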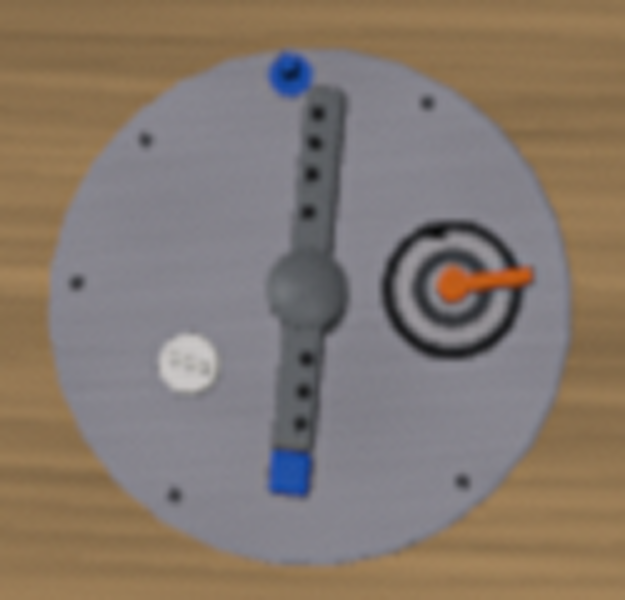

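View pics/s1.png

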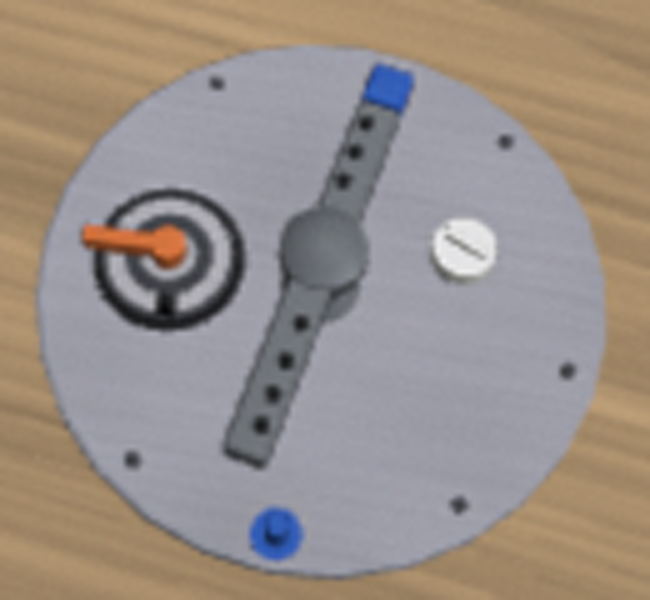

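Run:
```python
from h import *
np.set_printoptions(precision=1,suppress=True)
for n,d in {"top":dict(disc=(310,307,20),hub=(308,289,86),peg=(291,69,50),flange=(291,74,22),blue=(290,473,78),piv=(452,284,48),tip=(528,274,48),filt=(452,290,30),cap=(188,362,44),gmid=(324,105,78),rimL=(48,307,20),rimR=(571,307,20)),
 "scene":dict(hub=(323,242,86),peg=(277,522,50),flange=(276,534,22),blue=(389,88,78),piv=(170,244,48),tip=(88,236,48),filt=(170,260,30),cap=(464,244,44),gend=(250,443,78))}.items():
    for k,v in d.items(): print(n,k,cw(n,*v)[:2])
```

```text
top disc [586.7  57.3]
top hub [588.   56.2]
top peg [748.8  74.6]
top flange [753.  76.]
top blue [464.3  64.6]
top piv [601.  -41.4]
top tip [609.6 -93.8]
top filt [600. -42.]
top cap [541.9 139.1]
top gmid [716.6  49.7]
top rimL [581.2 241. ]
top rimR [ 592.1 -126.4]
scene hub [586.7  56.8]
scene peg [751.   77.8]
scene flange [750.4  77.4]
scene blue [464.5  66.5]
scene piv [600.1 -39.5]
scene tip [610.5 -91.4]
scene filt [603.2 -39.1]
scene cap [541.9 139.5]
scene gend [719.2  51.2]
```

Both views agree. The spindle is at about (587,57), the peg is at a yaw of about 7.2°, and the blue end is at about 176.5°. I'll push the blue end clockwise round the +y side. First I'll raise the tool, shut the gripper and square the tool axes to the world.

```bash
R='"rotation":[0,0,-0.1795],"linear":[0,0,-0.2],"claw":-1'; python3 -m inch '[{"rotation":[0,0,-0.1795],"linear":[0,0,-0.2],"claw":-1},{"rotation":[0,0,-0.1795],"linear":[0,0,-0.2],"claw":-1},{"rotation":[0,0,-0.1795],"linear":[0,0,-0.2],"claw":-1},{"rotation":[0,0,-0.1795],"linear":[0,0,-0.2],"claw":-1},{"rotation":[0,0,-0.1795],"linear":[0,0,-0.2],"claw":-1}]'
python3 - <<'E'
from h import *
np.set_printoptions(precision=4,suppress=True)
s=monitor.observe();print(r.tip_extent,s['ee_pos'],s['eef_rot'],s['qpos'],s['grip_width'])
E
```

```text
clock: 0.62
ee_pos: [229.2, 581.1, 291.8]
eef_rot: [[-1.0, 0.003, -0.0], [0.003, 1.0, -0.001], [0.0, -0.001, -1.0]]
contact_force: [0.6, -0.4, 0.1]
grip_width: 25.4
grip_force: 0.0
11.0 [229.223  581.1156 291.8487] [[-1.      0.003  -0.0004]
 [ 0.003   1.     -0.0008]
 [ 0.0004 -0.0008 -1.    ]] [ 1.0828  0.1816  1.5614  0.      1.3994 -0.485 ] 25.441300981759547
```

```bash
for i in 1 2 3; do python3 -m inch '[{"rotation":[0,0,0],"linear":[-0.332,-0.746,0],"claw":-1},{"rotation":[0,0,0],"linear":[-0.332,-0.746,0],"claw":-1},{"rotation":[0,0,0],"linear":[-0.332,-0.746,0],"claw":-1},{"rotation":[0,0,0],"linear":[-0.332,-0.746,0],"claw":-1},{"rotation":[0,0,0],"linear":[-0.332,-0.746,0],"claw":-1}]' | grep -E 'ee_pos|clock|width'; done
```

```text
clock: 1.03
ee_pos: [312.3, 392.4, 290.8]
grip_width: -0.2
clock: 1.45
ee_pos: [395.2, 206.0, 291.2]
grip_width: -0.3
clock: 1.87
ee_pos: [478.3, 19.5, 291.3]
grip_width: -0.0
```

```bash
python3 -m inch '[{"rotation":[0,0,0],"linear":[0,0,0.64],"claw":-1},{"rotation":[0,0,0],"linear":[0,0,0.64],"claw":-1},{"rotation":[0,0,0],"linear":[0,0,0.64],"claw":-1},{"rotation":[0,0,0],"linear":[0,0,0.64],"claw":-1},{"rotation":[0,0,0],"linear":[0,0,0.64],"claw":-1}]' | grep -E 'ee_pos|force'; python3 -m inch '[{"rotation":[0,0,0],"linear":[0,0,0.08],"claw":-1},{"rotation":[0,0,0],"linear":[0,0,0.16],"claw":-1},{"rotation":[0,0,0],"linear":[0,0,0.22],"claw":-1},{"rotation":[0,0,0],"linear":[0,0,0.22],"claw":-1}]' | grep -E 'ee_pos|force'
python3 -c '
from h import *
crop("scene","s2")'
```

```text
ee_pos: [470.3, 22.4, 123.3]
contact_force: [-2.1, 0.3, -1.1]
grip_force: 0.0
ee_pos: [476.4, 22.2, 75.6]
contact_force: [-1.1, 0.1, 0.1]
grip_force: 0.0
```

View pics/s2.png

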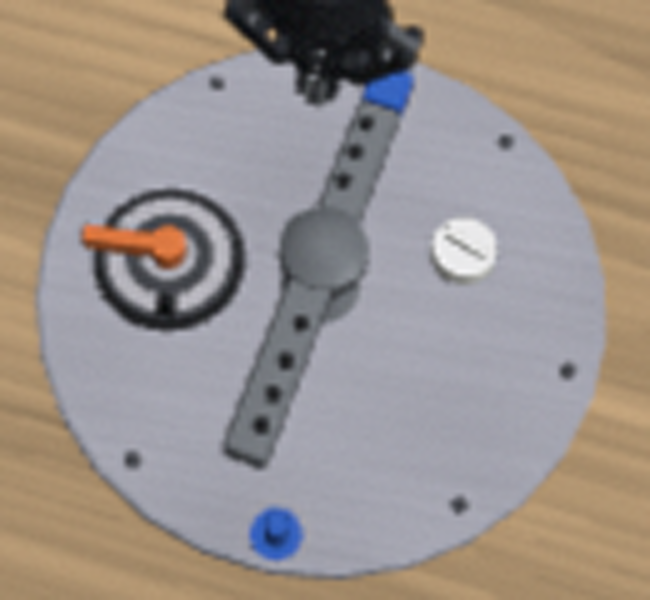

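The fingertip, near (318,98), stands beside the blue end at (388,88) with a clear gap. Next I'll compute the arc rows and the tip height.

Run:
```python
from h import *
np.set_printoptions(precision=3,suppress=True)
for z in(52,65): print(z,cw("scene",318,103,z),cw("scene",300,95,z)[:2],cw("scene",338,95,z)[:2])
S=np.array([587,57]);R=115;p=np.array([478,22.])
for k in range(7):
    q=[S+R*np.array([np.cos(a),np.sin(a)]) for a in np.radians(198-25*k-5*np.arange(1,6))]
    print(k,[[round(-(x-p)[0]/250,2),round((x-p)[1]/250,2)] for x in q]); p=q[-1]
```

```text
52 [474.881  22.321  52.   ] [472.605   9.151] [465.009  33.343]
65 [482.003  23.914  65.   ] [479.757  10.911] [472.257  34.795]
0 [[np.float64(0.01), np.float64(0.04)], [np.float64(0.02), np.float64(0.08)], [np.float64(0.02), np.float64(0.12)], [np.float64(0.02), np.float64(0.16)], [np.float64(0.02), np.float64(0.2)]]
1 [[np.float64(-0.01), np.float64(0.04)], [np.float64(-0.02), np.float64(0.08)], [np.float64(-0.03), np.float64(0.12)], [np.float64(-0.05), np.float64(0.15)], [np.float64(-0.07), np.float64(0.19)]]
2 [[np.float64(-0.02), np.float64(0.03)], [np.float64(-0.05), np.float64(0.06)], [np.float64(-0.08), np.float64(0.09)], [np.float64(-0.11), np.float64(0.12)], [np.float64(-0.14), np.float64(0.14)]]
3 [[np.float64(-0.03), np.float64(0.02)], [np.float64(-0.07), np.float64(0.04)], [np.float64(-0.11), np.float64(0.05)], [np.float64(-0.15), np.float64(0.06)], [np.float64(-0.19), np.float64(0.07)]]
4 [[np.float64(-0.04), np.float64(0.0)], [np.float64(-0.08), np.float64(0.0)], [np.float64(-0.12), np.float64(0.0)], [np.float64(-0.16), np.float64(-0.01)], [np.float64(-0.2), np.float64(-0.02)]]
5 [[np.float64(-0.04), np.float64(-0.01)], [np.float64(-0.07), np.float64(-0.03)], [np.float64(-0.11), np.float64(-0.05)], [np.float64(-0.14), np.float64(-0.07)], [np.float64(-0.17), np.float64(-0.1)]]
6 [[np.float64(-0.03), np.float64(-0.03)], [np.float64(-0.05), np.float64(-0.06)], [np.float64(-0.08), np.float64(-0.09)], [np.float64(-0.1), np.float64(-0.13)], [np.float64(-0.12), np.float64(-0.16)]]
```

```bash
f(){ grep -E 'ee_pos|contact'; }
python3 -m inch '[{"rotation":[0,0,0],"linear":[0.01,0.04,0],"claw":-1},{"rotation":[0,0,0],"linear":[0.02,0.08,0],"claw":-1},{"rotation":[0,0,0],"linear":[0.02,0.12,0],"claw":-1},{"rotation":[0,0,0],"linear":[0.02,0.16,0],"claw":-1},{"rotation":[0,0,0],"linear":[0.02,0.20,0],"claw":-1}]' | f
python3 -m inch '[{"rotation":[0,0,0],"linear":[-0.01,0.04,0],"claw":-1},{"rotation":[0,0,0],"linear":[-0.02,0.08,0],"claw":-1},{"rotation":[0,0,0],"linear":[-0.03,0.12,0],"claw":-1},{"rotation":[0,0,0],"linear":[-0.05,0.15,0],"claw":-1},{"rotation":[0,0,0],"linear":[-0.07,0.19,0],"claw":-1}]' | f
python3 -c '
from h import *
crop("top","t2")'
```

```text
ee_pos: [474.2, 73.3, 78.4]
contact_force: [-0.1, -0.3, 0.8]
ee_pos: [491.1, 120.3, 77.0]
contact_force: [-0.0, -0.3, -0.3]
```

View pics/t2.png

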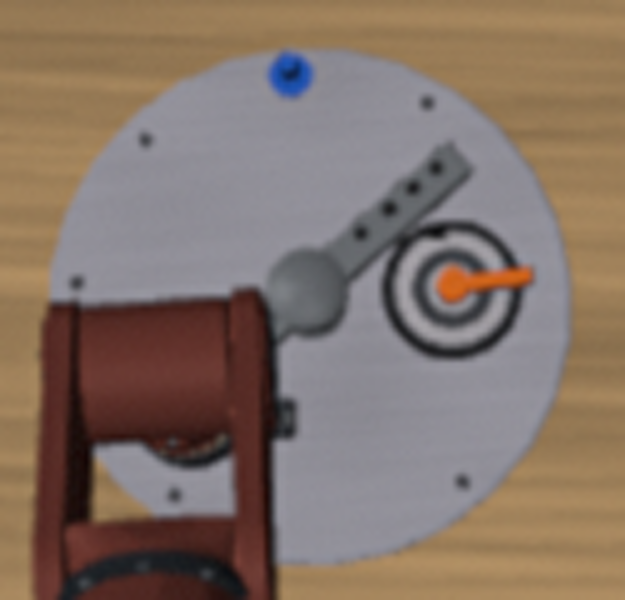

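The bar turns smoothly. Its grey end is now near (455,155), and the lever and base are undisturbed. Carrying on round the arc.

```bash
f(){ grep -E 'ee_pos|contact'; }
python3 -m inch '[{"rotation":[0,0,0],"linear":[-0.02,0.03,0],"claw":-1},{"rotation":[0,0,0],"linear":[-0.05,0.06,0],"claw":-1},{"rotation":[0,0,0],"linear":[-0.08,0.09,0],"claw":-1},{"rotation":[0,0,0],"linear":[-0.11,0.12,0],"claw":-1},{"rotation":[0,0,0],"linear":[-0.14,0.14,0],"claw":-1}]' | f
python3 -m inch '[{"rotation":[0,0,0],"linear":[-0.03,0.02,0],"claw":-1},{"rotation":[0,0,0],"linear":[-0.07,0.04,0],"claw":-1},{"rotation":[0,0,0],"linear":[-0.11,0.05,0],"claw":-1},{"rotation":[0,0,0],"linear":[-0.15,0.06,0],"claw":-1},{"rotation":[0,0,0],"linear":[-0.19,0.07,0],"claw":-1}]' | f
python3 -m inch '[{"rotation":[0,0,0],"linear":[-0.04,0,0],"claw":-1},{"rotation":[0,0,0],"linear":[-0.08,0,0],"claw":-1},{"rotation":[0,0,0],"linear":[-0.12,0,0],"claw":-1},{"rotation":[0,0,0],"linear":[-0.16,-0.01,0],"claw":-1},{"rotation":[0,0,0],"linear":[-0.2,-0.02,0],"claw":-1}]' | f
python3 -m inch '[{"rotation":[0,0,0],"linear":[-0.04,-0.01,0],"claw":-1},{"rotation":[0,0,0],"linear":[-0.07,-0.03,0],"claw":-1},{"rotation":[0,0,0],"linear":[-0.11,-0.05,0],"claw":-1},{"rotation":[0,0,0],"linear":[-0.14,-0.07,0],"claw":-1},{"rotation":[0,0,0],"linear":[-0.17,-0.1,0],"claw":-1}]' | f
python3 -m inch '[{"rotation":[0,0,0],"linear":[-0.03,-0.03,0],"claw":-1},{"rotation":[0,0,0],"linear":[-0.05,-0.06,0],"claw":-1},{"rotation":[0,0,0],"linear":[-0.07,-0.08,0],"claw":-1},{"rotation":[0,0,0],"linear":[-0.07,-0.08,0],"claw":-1}]' | f
python3 -c '
from h import *
crop("scene","s3")'
```

```text
ee_pos: [526.9, 155.3, 77.3]
contact_force: [-0.6, -0.5, 0.2]
ee_pos: [574.3, 172.2, 77.2]
contact_force: [-0.8, 0.1, 0.2]
ee_pos: [624.4, 166.7, 77.2]
contact_force: [-1.1, 0.8, 0.0]
ee_pos: [666.7, 141.5, 77.3]
contact_force: [-1.2, 0.4, 1.0]
ee_pos: [684.5, 120.2, 77.1]
contact_force: [0.9, -0.4, -0.1]
```

View pics/s3.png

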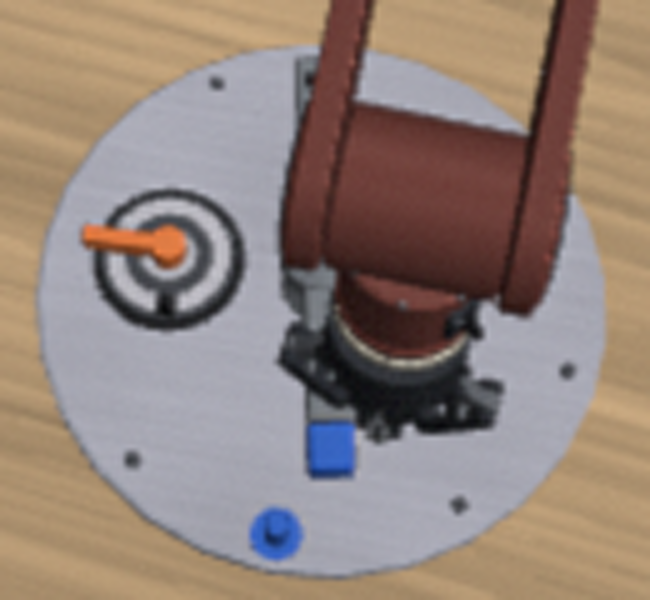

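The blue end is now at (331,443), still short of the peg at (277,525). Working out the remaining angle.

Run:
```python
from h import *
S=np.array([587,56.8])
for a in((331,443),(329,478),(331,420)):
    p=cw("scene",*a,78)[:2];d=p-S;print(p,np.hypot(*d),np.degrees(np.arctan2(d[1],d[0])))
```

```text
[704.98776219  96.24163735] 124.40560591755484 18.48405155986286
[725.33729481 100.88290443] 145.1912862340212 17.675128448145824
[691.6150414   92.40281912] 110.50731928388437 18.794578429430814
```

```bash
python3 -m inch '[{"rotation":[0,0,0],"linear":[-0.012,-0.025,0],"claw":-1},{"rotation":[0,0,0],"linear":[-0.024,-0.05,0],"claw":-1},{"rotation":[0,0,0],"linear":[-0.034,-0.076,0],"claw":-1},{"rotation":[0,0,0],"linear":[-0.034,-0.076,0],"claw":-1}]' | grep -E 'clock|ee_pos|contact'
python3 -m inch '[{"rotation":[0,0,0],"linear":[0,0.06,0],"claw":-1},{"rotation":[0,0,0],"linear":[0,0.2,0],"claw":-1},{"rotation":[0,0,0],"linear":[0,0.36,0],"claw":-1},{"rotation":[0,0,0],"linear":[0,0.5,0],"claw":-1},{"rotation":[0,0,0],"linear":[0,0.5,0],"claw":-1}]' | grep -E 'clock|ee_pos|contact'
python3 -c '
from h import *
a,b=[(lambda n:viewer.snapshot(n)[B[n][1]:B[n][1]+120,B[n][0]:B[n][0]+125])(n) for n in ("top","scene")]
cv2.imwrite("pics/both4.png",cv2.resize(np.vstack([a[:60],b[60:]]),None,fx=5,fy=5,interpolation=cv2.INTER_CUBIC))'
```

```text
clock: 5.93
ee_pos: [692.8, 101.6, 77.7]
contact_force: [-0.7, -0.2, 0.3]
clock: 6.35
ee_pos: [691.1, 236.4, 77.9]
contact_force: [0.3, -0.1, -0.4]
```

View pics/both4.png

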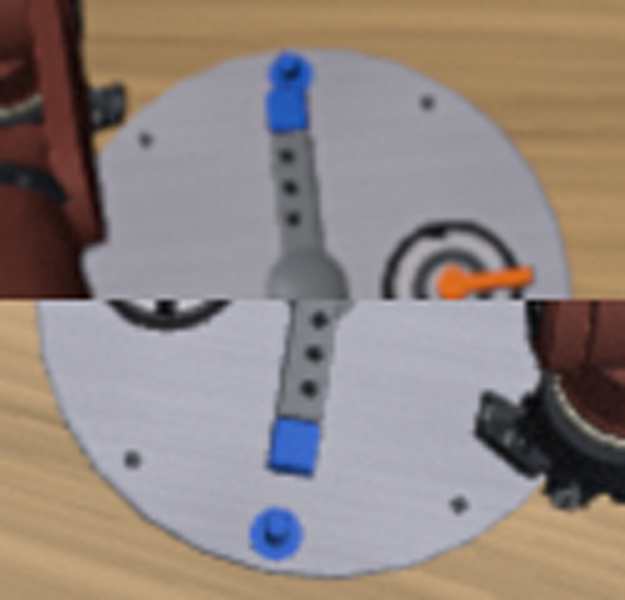

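The bar now points almost at the peg. In the top view the blue end is at (289,110) and the peg at (290,70). In the scene view they are at (296,444) and (276,525).

Run:
```python
from h import *
S0=np.array([587.3,56.8])
ang=lambda d:round(float(np.degrees(np.arctan2(d[1],d[0]))),2)
pts={"top":dict(blue=(288,110),h=[(287,156),(290,188),(293,218)],peg=(290,69),hub=(308,289),fl=(291,72)),
"scene":dict(blue=(296,443),h=[(319,321),(314,354),(309,388)],peg=(277,522),hub=(323,242),fl=(276,534))}
# sub-pixel holes + blue cap by threshold
for n,d in pts.items():
    hub=cw(n,*d["hub"],86)[:2]; b=cw(n,*d["blue"],78)[:2]
    hs=[cw(n,*q,78)[:2] for q in d["h"]]
    peg=cw(n,*d["peg"],50)[:2];fl=cw(n,*d["fl"],22)[:2]
    print(n,hub,b,"blue-hub",ang(b-hub),"holes",[ang(h-hub) for h in hs],"fit",ang(b-hs[-1 if n=="top" else 0]),"peg",ang(peg-hub),ang(fl-hub), "vs S0: blue",ang(b-S0),"peg",ang(peg-S0),ang(fl-S0))
    im=viewer.snapshot(n).astype(int);g=im[...,0]-im[...,2]>90
    x,y,w,h=B[n];g[:y]=0;g[y+h:]=0;g[:,:x]=0;g[:,x+w:]=0
    k,l,st,c=cv2.connectedComponentsWithStats(g.astype(np.uint8))
    for i in range(1,k):
        if st[i,4]>15: print(st[i],c[i],"as blue top",ang(world(n,*c[i],78)[:2]-S0),"as peg",ang(world(n,*c[i],25)[:2]-S0))
```

```text
top [588.01862715  56.18367143] [712.3170492   74.08905594] blue-hub 8.2 holes [10.75, 11.86, 13.63] fit 4.48 peg 6.77 6.81 vs S0: blue 7.87 peg 6.52 6.58
[223 111   9  15 101] [227.11881188 118.34653465] as blue top 7.5 as peg 7.94
scene [586.66708258  56.809813  ] [711.11723409  76.77549518] blue-hub 9.11 holes [13.66, 11.99, 11.15] fit 6.25 peg 7.27 7.17 vs S0: blue 9.16 peg 7.3 7.2
[259 264  10  10  84] [263.5 268.5] as blue top 8.83 as peg 8.24
[255 282  10  10  75] [259.8  286.32] as blue top 7.77 as peg 7.22
```

The blue end sits about 1.5° anticlockwise of the peg in both views, so it needs another push of about 3 mm.

```bash
python3 -m inch '[{"rotation":[0,0,0],"linear":[0,-0.14,0],"claw":-1},{"rotation":[0,0,0],"linear":[0,-0.28,0],"claw":-1},{"rotation":[0,0,0],"linear":[0,-0.42,0],"claw":-1},{"rotation":[0,0,0],"linear":[0,-0.47,0],"claw":-1},{"rotation":[0,0,0],"linear":[0,-0.48,0],"claw":-1}]' | grep -E 'ee_pos|contact'
python3 -m inch '[{"rotation":[0,0,0],"linear":[0,-0.016,0],"claw":-1},{"rotation":[0,0,0],"linear":[0,-0.026,0],"claw":-1},{"rotation":[0,0,0],"linear":[0,-0.032,0],"claw":-1},{"rotation":[0,0,0],"linear":[0,-0.032,0],"claw":-1},{"rotation":[0,0,0],"linear":[0,-0.032,0],"claw":-1}]' | grep -E 'ee_pos|contact'
python3 -m inch '[{"rotation":[0,0,0],"linear":[0,0.06,0],"claw":-1},{"rotation":[0,0,0],"linear":[0,0.2,0],"claw":-1},{"rotation":[0,0,0],"linear":[0,0.36,0],"claw":-1},{"rotation":[0,0,0],"linear":[0,0.5,0],"claw":-1},{"rotation":[0,0,0],"linear":[0,0.5,0],"claw":-1}]' | grep -E 'ee_pos|contact|clock'
python3 - <<'E'
from h import *
a,b=[(lambda n:viewer.snapshot(n)[B[n][1]:B[n][1]+120,B[n][0]:B[n][0]+125])(n) for n in ("top","scene")]
cv2.imwrite("pics/both5.png",cv2.resize(np.vstack([a[:60],b[60:]]),None,fx=5,fy=5,interpolation=cv2.INTER_CUBIC))
S0=np.array([587.3,56.8])
ang=lambda d:round(float(np.degrees(np.arctan2(d[1],d[0]))),2)
for n in B:
    im=viewer.snapshot(n).astype(int);g=im[...,0]-im[...,2]>90
    x,y,w,h=B[n];g[:y]=0;g[y+h:]=0;g[:,:x]=0;g[:,x+w:]=0
    k,l,st,c=cv2.connectedComponentsWithStats(g.astype(np.uint8))
    for i in range(1,k):
        if st[i,4]>15: print(n,c[i],"as blue top",ang(world(n,*c[i],78)[:2]-S0),"as peg",ang(world(n,*c[i],25)[:2]-S0))
E
```

```text
ee_pos: [692.0, 103.3, 77.3]
contact_force: [-0.8, 0.9, 1.1]
ee_pos: [691.9, 101.1, 77.3]
contact_force: [0.0, 0.9, 0.0]
clock: 7.8
ee_pos: [690.8, 233.9, 77.6]
contact_force: [-0.3, 0.1, 0.7]
top [227.2020202  118.32323232] as blue top 7.38 as peg 7.83
scene [263.34939759 268.44578313] as blue top 8.62 as peg 7.98
scene [259.8  286.32] as blue top 7.77 as peg 7.22
```

View pics/both5.png

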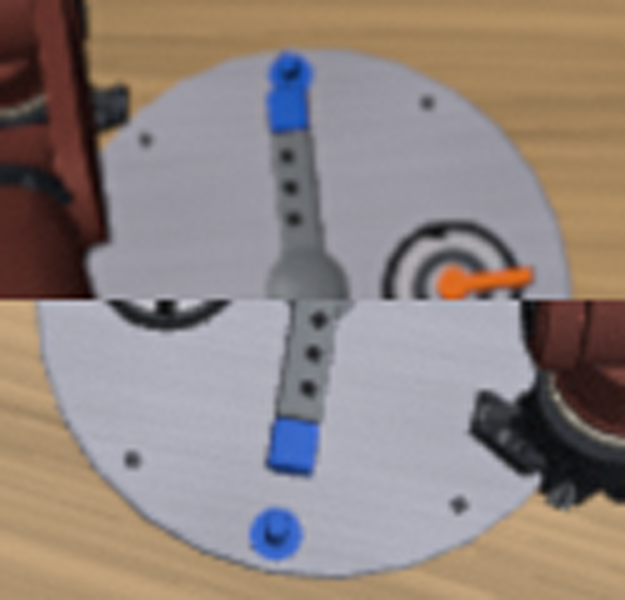

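It moved only about 0.2°, because the previous push ended at much the same y. I'll go 3 mm further.

```bash
python3 -m inch '[{"rotation":[0,0,0],"linear":[0,-0.14,0],"claw":-1},{"rotation":[0,0,0],"linear":[0,-0.28,0],"claw":-1},{"rotation":[0,0,0],"linear":[0,-0.42,0],"claw":-1},{"rotation":[0,0,0],"linear":[0,-0.47,0],"claw":-1},{"rotation":[0,0,0],"linear":[0,-0.48,0],"claw":-1}]' | grep -E 'ee_pos|contact'
python3 -m inch '[{"rotation":[0,0,0],"linear":[0,-0.016,0],"claw":-1},{"rotation":[0,0,0],"linear":[0,-0.026,0],"claw":-1},{"rotation":[0,0,0],"linear":[0,-0.032,0],"claw":-1},{"rotation":[0,0,0],"linear":[0,-0.032,0],"claw":-1},{"rotation":[0,0,0],"linear":[0,-0.032,0],"claw":-1}]' | grep -E 'ee_pos|contact'
python3 -m inch '[{"rotation":[0,0,0],"linear":[0,0.06,0],"claw":-1},{"rotation":[0,0,0],"linear":[0,0.2,0],"claw":-1},{"rotation":[0,0,0],"linear":[0,0.36,0],"claw":-1},{"rotation":[0,0,0],"linear":[0,0.5,0],"claw":-1},{"rotation":[0,0,0],"linear":[0,0.5,0],"claw":-1}]' | grep -E 'ee_pos|contact|clock'
cat > ang.py <<'E'
from h import *
S0=np.array([587.3,56.8])
ang=lambda d:round(float(np.degrees(np.arctan2(d[1],d[0]))),2)
for n in B:
    im=viewer.snapshot(n).astype(int);g=im[...,0]-im[...,2]>90
    x,y,w,h=B[n];g[:y]=0;g[y+h:]=0;g[:,:x]=0;g[:,x+w:]=0
    k,l,st,c=cv2.connectedComponentsWithStats(g.astype(np.uint8))
    for i in range(1,k):
        if st[i,4]>15: print(n,c[i],"as blue top",ang(world(n,*c[i],78)[:2]-S0),"as peg",ang(world(n,*c[i],25)[:2]-S0))
E
python3 ang.py
```

```text
ee_pos: [692.0, 100.4, 77.3]
contact_force: [0.0, 1.3, 0.6]
ee_pos: [691.8, 98.1, 77.3]
contact_force: [0.1, -0.4, -0.4]
clock: 9.25
ee_pos: [690.8, 230.9, 77.6]
contact_force: [0.3, -0.5, 0.4]
top [227.8  118.31] as blue top 6.53 as peg 7.03
scene [262.34146341 268.35365854] as blue top 7.29 as peg 6.36
scene [259.8  286.32] as blue top 7.77 as peg 7.22
```

Now a silhouette fit of the blue block in both views, compared with the peg angle, to check alignment to a fraction of a degree.

```bash
cat > fit.py <<'E'
from h import *
from itertools import product
ang=lambda d:float(np.degrees(np.arctan2(d[1],d[0])))
def proj(n,P):
    m=viewer.camera_model(n);T=np.array(m["camera_from_world"]);K=np.array(m["mtx"])
    c=P@T[:3,:3].T+T[:3,3];c=c*[1,-1,-1];q=c@K.T;return q[:,:2]/q[:,2:]
def sil(n,th,S,rows):  # silhouette column centroid over rows
    c,s=np.cos(th),np.sin(th)
    P=np.array([[S[0]+a*c-b*s,S[1]+a*s+b*c,z] for a,b,z in product((110,140),(-14,14),(58,78))])
    q=cv2.convexHull(((proj(n,P)+.5)*8).astype(np.int32));M=np.zeros((384*8,512*8),np.uint8);cv2.fillConvexPoly(M,q,1)
    M=M.reshape(384,8,512,8).mean((1,3))[rows];return (M*np.arange(512)).sum()/M.sum()
hub={"top":np.array([588,56.2]),"scene":np.array([586.7,56.8])}
for n,rows in(("top",slice(119,126)),("scene",slice(265,274))):
    im=viewer.snapshot(n).astype(float);w=np.clip((im[...,0]-im[...,2]-20)/130,0,1)
    x,y,ww,h=B[n];o=np.zeros_like(w);o[y:y+h,x+40:x+75]=w[y:y+h,x+40:x+75]
    w=o;W=w[rows];u=(W*np.arange(512)).sum()/W.sum()
    fr=slice(110,115) if n=="top" else slice(281,293)  # flange rows
    F=w[fr];fu=(F*np.arange(512)).sum()/F.sum();fv=(F.sum(1)*np.arange(fr.start,fr.stop)).sum()/F.sum()
    for S in(hub[n],np.array([587.3,56.8])):
        t=np.radians(np.arange(4,11,.1));e=[sil(n,a,S,rows)-u for a in t]
        th=np.degrees(np.interp(0,np.array(e)*np.sign(e[-1]-e[0]),t))
        print(n,S,"bar",round(th,2),"peg",[round(ang(world(n,fu,fv,z)[:2]-S),2) for z in(22,35)],fu,fv)
E
python3 fit.py
```

```text
top [588.   56.2] bar 7.12 peg [6.86, 6.76] 227.63766632548615 112.67178437393382
top [587.3  56.8] bar 6.78 peg [6.64, 6.53] 227.63766632548615 112.67178437393382
scene [586.7  56.8] bar 7.17 peg [7.1, 7.24] 259.73767868572645 286.31502026882873
scene [587.3  56.8] bar 7.22 peg [7.12, 7.27] 259.73767868572645 286.31502026882873
```

The bar and peg directions agree within about 0.2°, so the spray arm is done. Next is the lever. Its pivot is at about (600,-42), and I'll go over the bar and come down on its -x side at (577,-83).

```bash
f(){ grep -E 'ee_pos|contact'; }
python3 -m inch '[{"rotation":[0,0,0],"linear":[0,0,-0.15],"claw":-1},{"rotation":[0,0,0],"linear":[0,0,-0.3],"claw":-1},{"rotation":[0,0,0],"linear":[0,0,-0.4],"claw":-1},{"rotation":[0,0,0],"linear":[0,0,-0.4],"claw":-1},{"rotation":[0,0,0],"linear":[0,0,-0.4],"claw":-1}]' | f
for i in 1 2; do python3 -m inch '[{"rotation":[0,0,0],"linear":[0.057,-0.157,0],"claw":-1},{"rotation":[0,0,0],"linear":[0.114,-0.314,0],"claw":-1},{"rotation":[0,0,0],"linear":[0.171,-0.471,0],"claw":-1},{"rotation":[0,0,0],"linear":[0.228,-0.629,0],"claw":-1},{"rotation":[0,0,0],"linear":[0.228,-0.629,0],"claw":-1}]' | f; done
python3 -m inch '[{"rotation":[0,0,0],"linear":[0,0,0.1],"claw":-1},{"rotation":[0,0,0],"linear":[0,0,0.2],"claw":-1},{"rotation":[0,0,0],"linear":[0,0,0.28],"claw":-1},{"rotation":[0,0,0],"linear":[0,0,0.28],"claw":-1},{"rotation":[0,0,0],"linear":[0,0,0.28],"claw":-1}]' | f
```

```text
ee_pos: [694.1, 220.8, 181.0]
contact_force: [0.7, 0.3, -0.3]
ee_pos: [630.6, 57.4, 174.1]
contact_force: [0.4, 1.1, -0.2]
ee_pos: [574.3, -98.9, 175.1]
contact_force: [0.1, -0.8, 0.3]
ee_pos: [575.7, -91.9, 104.6]
contact_force: [0.6, -0.0, 0.8]
```

```bash
python3 -m inch '[{"rotation":[0,0,0],"linear":[0,0.032,0.06],"claw":-1},{"rotation":[0,0,0],"linear":[0,0.032,0.13],"claw":-1},{"rotation":[0,0,0],"linear":[0,0.032,0.19],"claw":-1},{"rotation":[0,0,0],"linear":[0,0.032,0.224],"claw":-1},{"rotation":[0,0,0],"linear":[0,0.032,0.224],"claw":-1}]' | grep -E 'clock|ee_pos|contact'
python3 -m inch '[{"rotation":[0,0,0],"linear":[0,0,0],"claw":-1},{"rotation":[0,0,0],"linear":[0,0,0],"claw":-1}]' | grep -E 'clock|ee_pos|contact'
python3 - <<'E'
from h import *
S=np.array([600,-42]);R=48;p=monitor.observe()['ee_pos'][:2]
ph=np.radians(np.arange(-116,-26,6))
for k in range(3):
    q=[S+R*np.array([np.cos(a),np.sin(a)]) for a in ph[5*k:5*k+5]]
    print(np.degrees(ph[5*k]),[[round(float(-(x-p)[0]/250),3),round(float((x-p)[1]/250),3)] for x in q],q[-1]); p=q[-1]
E
```

```text
clock: 11.53
ee_pos: [577.1, -84.1, 50.2]
contact_force: [-0.8, 0.5, -0.7]
clock: 11.7
ee_pos: [579.3, -84.8, 52.8]
contact_force: [-0.4, 0.1, 0.2]
-116.00000000000001 [[0.001, -0.001], [-0.017, -0.009], [-0.036, -0.015], [-0.056, -0.019], [-0.076, -0.02]] [598.32482416 -89.9707597 ]
-86.0 [[-0.02, 0.0], [-0.04, 0.003], [-0.06, 0.007], [-0.079, 0.014], [-0.097, 0.022]] [622.53463501 -84.38148446]
-56.0 [[-0.017, 0.01], [-0.033, 0.022], [-0.048, 0.036], [-0.061, 0.051], [-0.073, 0.068]] [640.70630862 -67.43612468]
```

```bash
f(){ grep -E 'clock|ee_pos|contact'; }
python3 -m inch '[{"rotation":[0,0,0],"linear":[0,0,0.016],"claw":-1},{"rotation":[0,0,0],"linear":[-0.017,-0.009,0.016],"claw":-1},{"rotation":[0,0,0],"linear":[-0.036,-0.015,0.016],"claw":-1},{"rotation":[0,0,0],"linear":[-0.056,-0.019,0.016],"claw":-1},{"rotation":[0,0,0],"linear":[-0.076,-0.02,0.016],"claw":-1}]' | f
python3 -m inch '[{"rotation":[0,0,0],"linear":[-0.02,0,0],"claw":-1},{"rotation":[0,0,0],"linear":[-0.04,0.003,0],"claw":-1},{"rotation":[0,0,0],"linear":[-0.06,0.007,0],"claw":-1},{"rotation":[0,0,0],"linear":[-0.079,0.014,0],"claw":-1},{"rotation":[0,0,0],"linear":[-0.097,0.022,0],"claw":-1}]' | f
python3 -m inch '[{"rotation":[0,0,0],"linear":[-0.017,0.01,0],"claw":-1},{"rotation":[0,0,0],"linear":[-0.033,0.022,0],"claw":-1},{"rotation":[0,0,0],"linear":[-0.048,0.036,0],"claw":-1},{"rotation":[0,0,0],"linear":[-0.061,0.048,0],"claw":-1},{"rotation":[0,0,0],"linear":[-0.061,0.048,0],"claw":-1}]' | f
```

```text
clock: 12.12
ee_pos: [597.4, -89.8, 47.5]
contact_force: [-1.6, -0.7, 1.8]
clock: 12.53
ee_pos: [621.6, -83.9, 47.2]
contact_force: [-0.7, -0.6, 0.2]
clock: 12.95
ee_pos: [637.5, -71.3, 47.6]
contact_force: [0.1, -0.1, -0.2]
```

```bash
f(){ grep -E 'ee_pos|contact'|tr '\n' ' ';echo; }
python3 -m inch '[{"rotation":[0,0,0],"linear":[-0.01,0.008,0],"claw":-1},{"rotation":[0,0,0],"linear":[-0.014,0.014,0],"claw":-1},{"rotation":[0,0,0],"linear":[-0.014,0.014,0],"claw":-1}]' | f
for i in 1 2 3; do python3 -m inch '[{"rotation":[0,0,0],"linear":[0,0.004,0],"claw":-1},{"rotation":[0,0,0],"linear":[0,0.006,0],"claw":-1},{"rotation":[0,0,0],"linear":[0,0.006,0],"claw":-1}]' | f; done
```

```text
ee_pos: [640.3, -68.3, 47.4] contact_force: [-0.8, -0.4, -0.2] 
ee_pos: [640.2, -67.1, 47.5] contact_force: [0.6, -1.1, -0.2] 
ee_pos: [640.1, -65.5, 47.5] contact_force: [0.6, -1.0, 0.2] 
ee_pos: [640.0, -63.9, 47.4] contact_force: [0.1, -1.2, 0.1]
```

```bash
f(){ grep -E 'ee_pos|contact'|tr '\n' ' ';echo; }
for i in 1 2 3; do python3 -m inch '[{"rotation":[0,0,0],"linear":[0,0.003,0],"claw":-1},{"rotation":[0,0,0],"linear":[0,0.005,0],"claw":-1},{"rotation":[0,0,0],"linear":[0,0.005,0],"claw":-1}]' | f; done
```

```text
ee_pos: [640.1, -63.1, 47.4] contact_force: [0.3, -1.8, 0.8] 
ee_pos: [640.2, -62.7, 47.5] contact_force: [0.4, -5.5, 0.1] 
ee_pos: [640.2, -62.4, 47.5] contact_force: [0.8, -7.3, -0.4]
```

The force is rising to 7 N with no further motion, so the lever is on its stop. I'll back straight off, rise, and check.

```bash
f(){ grep -E 'clock|ee_pos|contact'|tr '\n' ' ';echo; }
python3 -m inch '[{"rotation":[0,0,0],"linear":[0,-0.03,0],"claw":-1},{"rotation":[0,0,0],"linear":[0,-0.1,0],"claw":-1},{"rotation":[0,0,0],"linear":[0,-0.2,0],"claw":-1},{"rotation":[0,0,0],"linear":[0,-0.28,0],"claw":-1},{"rotation":[0,0,0],"linear":[0,-0.28,0],"claw":-1}]' | f
python3 -m inch '[{"rotation":[0,0,0],"linear":[0,0,-0.15],"claw":-1},{"rotation":[0,0,0],"linear":[0,-0.1,-0.3],"claw":-1},{"rotation":[0,0,0],"linear":[0,-0.2,-0.45],"claw":-1},{"rotation":[0,0,0],"linear":[0,-0.35,-0.5],"claw":-1},{"rotation":[0,0,0],"linear":[0,-0.5,-0.5],"claw":-1}]' | f
python3 -m inch '[{"rotation":[0,0,0],"linear":[0,0,0],"claw":-1},{"rotation":[0,0,0],"linear":[0,0,0],"claw":-1},{"rotation":[0,0,0],"linear":[0,0,0],"claw":-1}]' | f
python3 fit.py; python3 -c '
from h import *
a,b=[(lambda n:viewer.snapshot(n)[B[n][1]:B[n][1]+120,B[n][0]:B[n][0]+125])(n) for n in ("top","scene")]
cv2.imwrite("pics/end.png",cv2.resize(np.hstack([a,b]),(800,384),interpolation=cv2.INTER_CUBIC))'
```

```text
clock: 15.12 ee_pos: [639.9, -133.2, 47.3] contact_force: [1.0, -0.4, 0.7] 
clock: 15.53 ee_pos: [643.6, -255.4, 179.3] contact_force: [1.3, -0.5, 0.8] 
clock: 15.78 ee_pos: [639.3, -254.0, 171.2] contact_force: [0.6, 0.4, 0.2] 
top [588.   56.2] bar 7.13 peg [6.85, 6.75] 227.64579124579126 112.67373737373738
top [587.3  56.8] bar 6.78 peg [6.63, 6.52] 227.64579124579126 112.67373737373738
scene [586.7  56.8] bar 7.16 peg [7.1, 7.25] 259.7408906882591 286.3177072235244
scene [587.3  56.8] bar 7.21 peg [7.13, 7.27] 259.7408906882591 286.3177072235244
```

View pics/end.png

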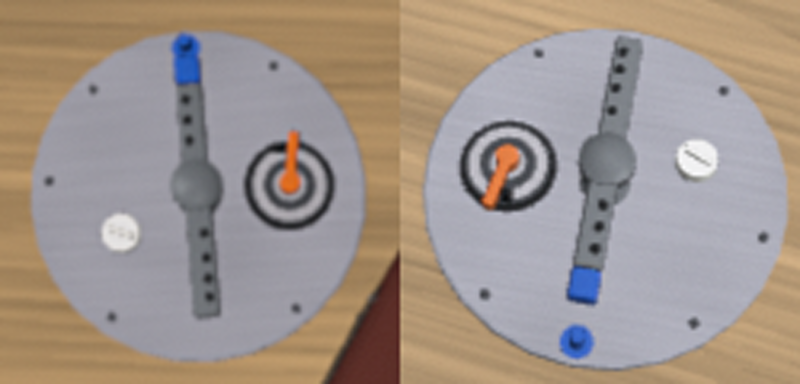

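The blue end (187,68) points at the peg (185,45). The lever, with its tip at (294,135), lies against its stop, the salt cap is unmoved, and the robot is clear of everything.

```bash
python3 -c 'from workcell import job_done; print(job_done())'
```

```text
the job is handed in; nothing more can be done
None
```

The job is handed in: the spray arm's blue end points at the peg to within about 0.3° by the camera fit, and the orange lever was then pushed anticlockwise onto its stop, confirmed by about 7 N of resistance and the final picture; the salt cap is where it was, and the run took about 16 s.

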